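# Fit the mixing paddle to the kitchen machine

## Robot

A 6-joint arm with a two-finger parallel gripper is mounted at the origin on a cart in front of the work surface, level with it; the furniture and walls round the work are solid. World frame = base frame: x ahead of the robot, y to its left, z up, the work surface at z = 0. Lengths are in mm, angles in rad, forces in N, time in s.
With the tool pointing down it reaches from about 350 to 975 mm from the base axis. Payload 7.1 kg.
Tool frame: the origin (TCP) lies at the very end of the fingers, on their centre line; the grasp point (between the pads) lies 19 mm behind it; x points along the fingers, y is the direction in which the jaws open and shut, and the axes are right-handed (so a half turn about x gives the same grasp; the last joint's range is limited). The gripper opens to 88 mm and grips with 3 to 60 N. Pads are 20 mm wide; open, the fingers measure 115 mm over their backs; the gripper's body (75 mm by 178 mm) begins 61 mm behind the grasp point.
Start: joints at [1.218, 0.423, 1.63, -0, 1.089, -0.019], TCP at [204.74, 590.497, 222.675] pointing down, gripper open.
Joint ranges: [-3, 3], [-0.9, 2.11], [0.09, 2.58], [-1.31, 4.45], [0.11, 2.69], [-2.54, 2.54]. Speed limits (rad/s): [2.39, 2.39, 3.01, 3.14, 3.14, 3.14].

## Interface

Orientations are given as a rotation vector (axis times angle).
In Python, from workcell import ctrl gives the robot as it stands. The module is installed in compiled form; this text tells all that it offers.
- The arm moves only by the tool carry_out, never from a script. Its argument "commands" is a list of rows, each a list of 6 numbers: the shift along the tool's x, y, z in m, then the turn, a rotation vector about the tool's x, y, z in degrees. In form: [[tx, ty, tz, rx, ry, rz], ...]. A call has 1 to 8 rows; each row shifts and turns the pose as measured when the row begins, along the tool's axes as they then stand; what a row does not reach is not made up. A row lasts 1/8 s, in which the tool goes at most 62.5 mm and 10.7 degrees, less where a joint would pass 70% of its speed; a pose out of reach is approached as far as the arm can. A call with a gripper value outside its range is refused whole. "grip" is the closure, from 0 (fully open) to 1 (shut), set as the call begins (left out, the last holds). The fingers move at their own pace and stop on an object; the grip force is fixed at half the most. Time passes only in rows, so rows that do not move let the fingers close. It gives the time, the measured TCP pose, the force and the opening at its end, in the units of the state.
- ctrl.get_obs(): the state, without advancing time (a new reading comes with each control period).
- ctrl.get_image(name): name is "scene" or "top" or "wrist"; returns a dict with "pixels" (480x640x3 uint8, blue, green, red), "intrinsics" (3x3 intrinsics, pixels), "rvec" (rotation vector, rad) and "tvec" (3), from world to camera coordinates, as OpenCV has them. Camera axes: x right, y down, z forward; pixel columns grow to the right and rows downward; lengths in mm; the calibration is good to about 2 mm. A picture is of the moment at which its call begins. There is no depth.
- ctrl.close_job(): hands the job in, once; it reports no verdict.
The state is a dict: "t": time; "qpos": joint angles; "qvel": joint speeds; "joint_torque": joint torques, N m; "ee_pos": TCP position; "orientation": TCP orientation; "ft_force": force on the tool from outside, world axes, zero at the start; "moment": the same for the moment, N m; "width": finger opening in mm.
Only numpy, scipy, OpenCV 4.12 (cv2) and the standard library are available. Lean on these libraries where they do the work, as an engineer would, in place of code of your own. Each camera call takes 0.05 s, during which the arm holds its last target. There are 200 camera calls.

## Task

Take the two-armed mixing paddle out of the wooden rack and fit it to the kitchen machine: put its tapered shank into the bore of the spindle, turn it until its slot finds the two drive dogs, and press it gently past its catch until the collar sits fully home on the spindle. Do not force it down on the dogs, leave everything else where it stands, and let go of the paddle at the end.

Things in the scene. Friction and masses are not known exactly. Their poses are not given: they have to be found in the camera images.
- paddle_grip (a point): Centre of the paddle's white upright grip hub (34 mm along its x, 26 mm thick along its y: pinch it across y), which reaches from 28 mm below this point to 17 mm above. Two blunt white arms stick out along +x and -x to 57 mm from the axis, tops 15 mm below this point. x along the arms, z up; half a turn about z makes no difference.
- paddle: The mixing paddle (loose, 0.16 to 0.26 kg). Origin: centre of its collar's underside, 43 mm below paddle_grip, same axes. Steel collar 50 mm across, 15.5 mm high; a slot 11 mm wide, 12.5 mm deep crosses its underside along x, under the arms. Below: shank tapering from 22 to 15 mm in 26 mm, a 6 mm neck, a 10 mm bead that ends 42 mm below the origin.
- machine: White round kitchen machine, bowl off, fixed to the worktop, 156 mm across, knob on its front; origin under its centre, x from front to back. Its steel spindle (52 mm across) turns with a stiff drag of about 0.25 N m: a collar pressed lightly on the slick dogs slides and does not carry it along. Its angle is not measured (see dog_tops).
- spindle_face (a point): Centre of the spindle's upper face, 100 mm above the worktop and 15 mm above the white rim, where the collar's underside must lie; axes as the machine. Tapered bore, 23 mm wide, narrowing to 16 mm in 26 mm. Rubber pads on the face stand 1.5 mm proud and give under a push. From 8 mm above it two sprung balls catch the bead: a push of 5 to 12 N passes them; from 4 mm on they draw it home.
- dog_tops (a point): On the spindle axis, 12 mm above spindle_face, level with the tops of its two opposite dogs, each 7 mm wide, from 14 to 23 mm off the axis. A collar not in line lies here. The dogs' line stands 0.18 to 1.42 rad (10 to 81 degrees) anticlockwise, seen from above, from the machine's x (and this point's x, which is fixed). The slot drops over them when in line within 4 degrees and well centred.
- rack_top (a point): Centre of the upper face of the wooden rack (fixed, 90 x 230 mm, 60 mm high; long side along its y). Two 28 mm round holes through it, 60 mm either side of this point along y, hold the two attachments upright, collars lying on the upper face. The paddle may be in either hole.
- disc_grip (a point): Centre of the grip hub of the other attachment in the rack: a steel slicing disc, 90 mm across, on the same kind of hub and shank (the disc lies 23 to 28 mm below this point). To be left alone.
- salt: Salt shaker, 44 mm across, 90 mm high, standing on the worktop; origin under its base. To be left alone.
- honey: Honey jar with a red lid, 60 mm across, 86 mm high, standing on the worktop; origin under its base. To be left alone.

How it is judged:
By the outcome, as a careful person would: the job done as asked, in the order asked, and still so for the second after the job is handed in, with the robot touching nothing.
It also fails if it takes over 61 s, if anything falls off the work surface, if the arm or the gripper's body presses on something with over 40 N, if the wrist force passes 120 N, or if a joint passes its speed limit or range.

## Working session

There is one attempt and no reset: what is moved stays moved. The work goes in short steps, Python scripts to look and compute and a tool call to move; the robot and the scene stay as the last step left them, time stands still between calls to the robot, and variables do not carry over. Pictures are saved under pics/ and viewed, about 8 in all and at most 12, crops included, and the job is handed in when it is done.

Besides the shell and the picture viewer there is one more tool, called after ">>>" as name(argument=value, ...) on one line, values as JSON. carry_out: Moves the arm, as the interface text tells. Its arguments: {"type":"object","properties":{"commands":{"type":"array"},"grip":{"type":"number"}},"required":["commands"]}

```bash
mkdir -p pics
cat > h.py <<'E'
import numpy as np, cv2
from workcell import ctrl
from scipy.spatial.transform import Rotation as R
def grab(n,save=None):
    d=ctrl.get_image(n)
    if save: cv2.imwrite('pics/'+save,d['pixels'])
    return d
def ray(d,u,v,z):
    K=np.array(d['intrinsics']);Rm=cv2.Rodrigues(np.array(d['rvec'],float))[0];t=np.array(d['tvec'],float).ravel()
    c=-Rm.T@t; r=Rm.T@np.linalg.inv(K)@[u,v,1]
    return c+r*(z-c[2])/r[2]
def proj(d,P):
    return cv2.projectPoints(np.array(P,float).reshape(-1,1,3),np.array(d['rvec'],float),np.array(d['tvec'],float),np.array(d['intrinsics']),None)[0].reshape(-1,2)
E
python3 - <<'E'
from h import *
import pickle
D={n:grab(n,n+'0.png') for n in('top','scene')}
pickle.dump(D,open('d0.pkl','wb'))
o=ctrl.get_obs();print(o)
print(R.from_rotvec(o['orientation']).as_matrix().round(3))
E
```

```text
{'t': 0.1, 'qpos': array([ 1.21800753e+00,  4.23777203e-01,  1.63060055e+00,  6.26204769e-06,
        1.08859942e+00, -1.89967905e-02]), 'qvel': array([ 6.68091067e-04, -1.34359140e-03, -2.59398369e-03,  9.64112905e-04,
        6.12521488e-05,  3.31261103e-05]), 'joint_torque': array([-2.31389940e-04, -5.45617497e+01, -2.74323803e+01,  6.44532032e-02,
        1.88071345e-02, -3.83119277e-05]), 'ee_pos': array([204.56707454, 590.04492299, 221.97656743]), 'orientation': array([ 0.26087922,  1.55513962, -0.26302316]), 'ft_force': array([ 0.08345695, -0.79132362,  0.6357434 ]), 'moment': array([ 0.00858238, -0.02153754,  0.02953861]), 'width': 87.56687289538878}
[[-0.     0.328  0.945]
 [-0.001  0.945 -0.328]
 [-1.    -0.001 -0.   ]]
```

View pics/top0.png

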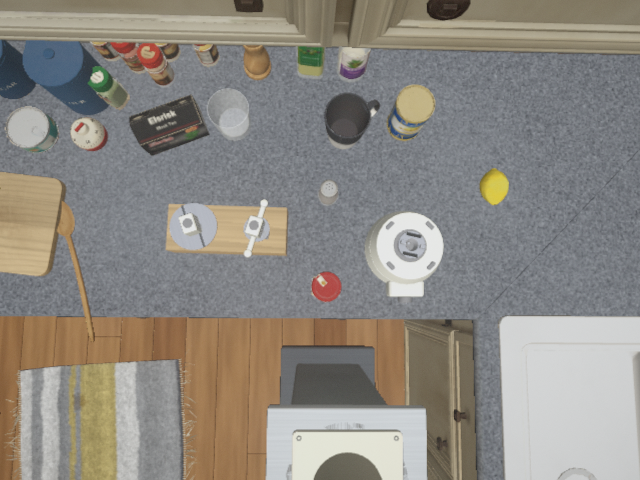

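View pics/scene0.png

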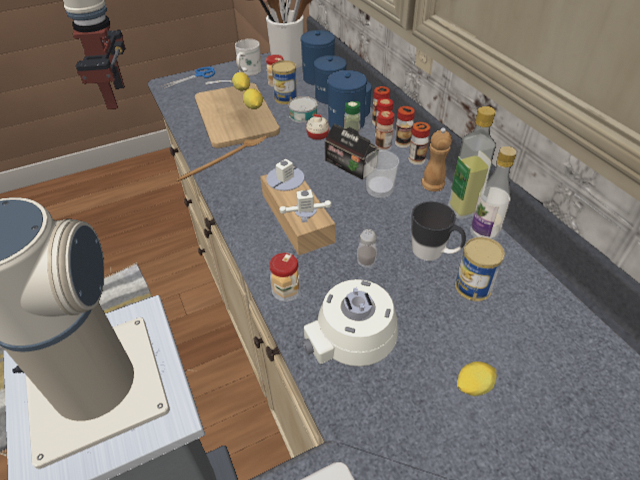

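Run:
```python
from h import *
import pickle
D=pickle.load(open('d0.pkl','rb'))
for n in D:
    d=D[n];Rm=cv2.Rodrigues(np.array(d['rvec'],float))[0];print(n,'cam',(-Rm.T@np.array(d['tvec'],float).ravel()).round(),'tcp px',proj(d,[204,590,222]).round(),'base',proj(d,[0,0,0]).round(), d['intrinsics'][0][0])
t=D['top'];s=D['scene']
for nm,u,v,z in [('rackLfront',166,254,60),('rackRfront',286,255,60),('rackRback',287,207,60),('rackLback',167,205,60),('arm1',265,204,89),('arm2',248,252,89),('hub',255,227,120),('mach',411,244,100),('salt',329,187,90),('honey',326,287,86),('disc',188,224,112)]:
    print(nm,ray(t,u,v,z).round(1))
a=t['pixels'][195:295,140:460]; b=s['pixels'][150:370,240:420]
cv2.imwrite('pics/a.png',np.vstack([cv2.resize(t['pixels'][195:265,225:305],(640,560),interpolation=2)])[:, :])
x=cv2.resize(t['pixels'][195:260,230:290],(400,433),interpolation=2)
y=cv2.resize(t['pixels'][200:295,365:450],(388,433),interpolation=2)
cv2.imwrite('pics/a.png',np.hstack([x,y]))
```

```text
top cam [384.  84. 930.] tcp px [[-36. 408.]] base [[346. 487.]] 450.75265857777583
scene cam [ 182. -582.  814.] tcp px [[116.  97.]] base [[ 95. 386.]] 500.5256280399368
rackLfront [450. 353.  60.]
rackRfront [450.6 123.   60. ]
rackRback [544.8 122.6  60. ]
rackLback [545.4 355.4  60. ]
arm1 [544.6 162.9  89. ]
arm2 [453.2 192.6  89. ]
hub [496.2 177.1 120. ]
mach [ 470.7 -111.   100. ]
salt [578.9  42.1  90. ]
honey [389.6  46.3  86. ]
disc [501.2 299.7 112. ]
```

View pics/a.png

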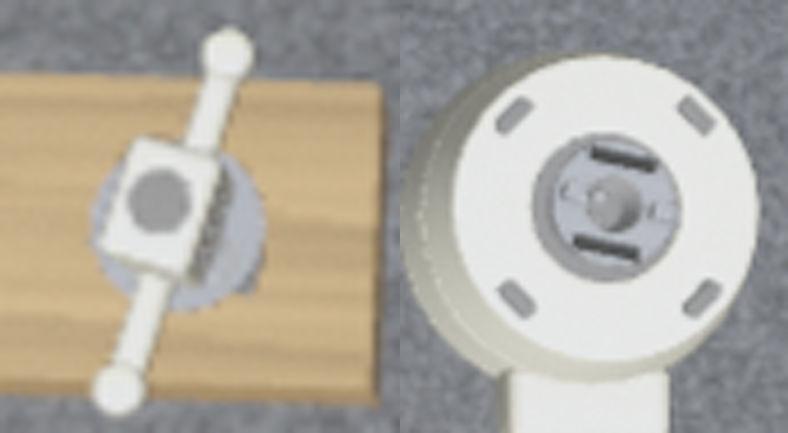

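The top view shows the paddle in the right-hand hole: collar near (256,229), arms at about -18°. The disc is in the left hole and the machine is near (411,244). The dogs seem to lie at about 77°. Next I move over the rack for a closer look.

>>> carry_out(commands=[[0, -0.036, 0.05, 0, 0, 0], [0, -0.036, 0.05, 0, 0, 0], [0, -0.036, 0.05, 0, 0, 0], [0, -0.036, 0.05, 0, 0, 0], [0, -0.036, 0.05, 0, 0, 0], [0, -0.036, 0.05, 0, 0, 0], [0, -0.036, 0.05, 0, 0, 0], [0, 0, 0, 0, 0, 0]])

```text
t: 1.1
ee_pos: [457.1, 230.5, 220.3]
orientation: [0.258, 1.556, -0.262]
ft_force: [-0.8, 0.2, 0.7]
width: 88.2
```

Run:
```python
from h import *
import pickle
d=grab('wrist','w1.png');pickle.dump(d,open('w1.pkl','wb'))
o=ctrl.get_obs();print(o['t'],o['ee_pos'],R.from_rotvec(o['orientation']).as_matrix().round(3),o['qpos'])
print(proj(d,[[496,179,60],[497,179,120]]), proj(d,[o['ee_pos']]))
```

```text
1.15 [455.99718417 231.8298948  220.19419206] [[-0.002  0.324  0.946]
 [-0.002  0.946 -0.324]
 [-1.    -0.002 -0.001]] [ 4.47681560e-01  2.61140867e-01  1.87871843e+00 -1.17445697e-03
  1.00396658e+00 -7.92931553e-01]
[[281.43860352 280.81140188]
 [273.31689591 314.65523085]] [[329.68162818 297.5901134 ]]
```

View pics/w1.png

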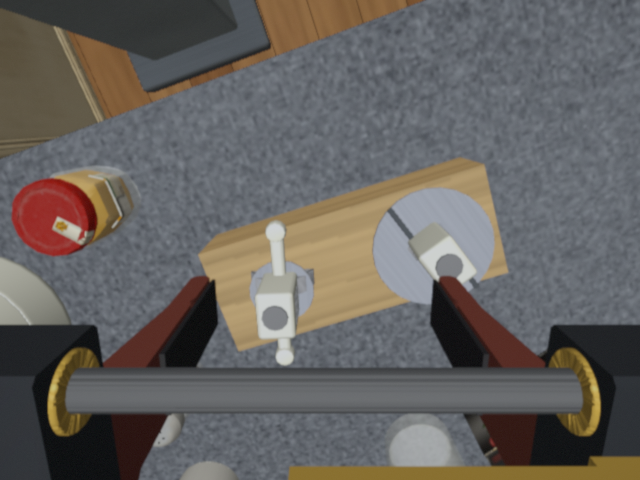

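The wrist picture shows the paddle with hub top at (275,318), arm ends at (276,232) and (285,357), and collar at about (282,291). It stands to the left of the tool axis.

Run:
```python
from h import *
import pickle
d=pickle.load(open('w1.pkl','rb'));t=pickle.load(open('d0.pkl','rb'))['top']
for n,(u,v),z in [('hub',(275,318),120),('arm1',(276,232),82),('arm2',(285,357),82)]: print(n,ray(d,u,v,z).round(1))
for n,(u,v),z in [('hub',(254,225.2),120),('arm1',(263.9,202.9),82),('arm2',(247.85,253.5),82),('collar',(256.5,229.2),75.5)]: print('top',n,ray(t,u,v,z).round(1))
hs=cv2.cvtColor(d['pixels'],cv2.COLOR_BGR2HSV)
m=((hs[...,1]<40)&(hs[...,2]>190)).astype(np.uint8); m[365:]=0; m[:215]=0; m[:,:225]=0;m[:,340:]=0
n,l,st,c=cv2.connectedComponentsWithStats(m);print(st[1:],c[1:])
# hub top face plane: ends of arms
for lo,hi in((215,245),(348,365)):
    k=np.argwhere(m[lo:hi]>0)+[lo,0]; print(cv2.minEnclosingCircle(k[:,::-1].astype(np.int32)))
```

```text
hub [499.7 179.2 120. ]
arm1 [451.8 193.6  82. ]
arm2 [550.  164.1  82. ]
top hub [499.4 179.  120. ]
top arm1 [548.  165.7  82. ]
top arm2 [451.  193.7  82. ]
top collar [498.1 179.3  75.5]
[[ 266  223   18   53  580]
 [ 256  293   37   71 1218]] [[275.87758621 246.58793103]
 [276.51067323 322.45648604]]
((275.5, 233.92857360839844), 11.03113079071045)
((284.0581359863281, 355.68603515625), 8.272195816040039)
```

>>> carry_out(commands=[[0, -0.018, 0.029, -2.4, 0, 0], [0, -0.0175, 0.0295, 0, 0, 0], [0.03, 0, 0, 0, 0, 0], [0.03, 0, 0, 0, 0, 0], [0, 0, 0, 0, 0, 0]])

```text
t: 1.78
ee_pos: [498.8, 185.2, 158.5]
orientation: [0.219, 1.563, -0.22]
ft_force: [0.3, -0.7, 0.9]
width: 87.6
```

```bash
cat > goal.py <<'E'
import sys
from h import *
# goal.py x y z jawdeg : print shift in tool frame (mm) and turn about tool x (deg)
o=ctrl.get_obs();M=R.from_rotvec(o['orientation']).as_matrix()
g=np.array([float(a) for a in sys.argv[1:4]]);a=np.radians(float(sys.argv[4]))
G=np.c_[[0,0,-1],[np.cos(a),np.sin(a),0],[np.sin(a),-np.cos(a),0]]
print('t',round(o['t'],2),'pos',o['ee_pos'].round(1),'yaw',np.degrees(np.arctan2(M[1,1],M[0,1])).round(2),'F',o['ft_force'].round(1),'M',o['moment'].round(2),'w',o['width'].round(1))
print('shift',(M.T@(g-o['ee_pos'])).round(1),'turn',np.degrees(R.from_matrix(M.T@G).as_rotvec()).round(2))
E
python3 goal.py 499.6 179.2 84 73.5
```

```text
Traceback (most recent call last):
  File "goal.py", line 7, in <module>
    print('t',round(o['t'],2),'pos',o['ee_pos'].round(1),'yaw',np.degrees(np.arctan2(M[1,1],M[0,1])).round(2),'F',o['ft_force'].round(1),'M',o['moment'].round(2),'w',o['width'].round(1))
                                                                                                                                                                      ^^^^^^^^^^^^^^^^
AttributeError: 'float' object has no attribute 'round'
```

```bash
sed -i "s/o\['width'\].round(1)/round(o['width'],1)/" goal.py
python3 goal.py 499.6 179.2 84 73.5
```

```text
t 1.77 pos [498.8 185.2 158.5] yaw 74.0 F [ 0.3 -0.7  0.9] M [0.   0.03 0.02] w 87.6
shift [74.5 -5.4  2.6] turn [ 0.5  -0.17  0.08]
```

>>> carry_out(commands=[[0.02, -0.0054, 0.0026, 0.5, 0, 0], [0.02, 0, 0, 0, 0, 0], [0.02, 0, 0, 0, 0, 0], [0.01, 0, 0, 0, 0, 0], [0, 0, 0, 0, 0, 0]])

```text
t: 2.4
ee_pos: [500.6, 185.5, 91.9]
orientation: [0.223, 1.558, -0.219]
ft_force: [-0.7, -0.5, -0.3]
width: 87.9
```

```bash
python3 goal.py 499.6 179.2 84 73.5
```

```text
t 2.4 pos [500.6 185.5  91.9] yaw 73.89 F [-0.7 -0.5 -0.3] M [-0.05  0.01 -0.01] w 87.9
shift [ 7.9 -6.4  0.7] turn [ 0.39  0.08 -0.15]
```

>>> carry_out(commands=[[0.007, -0.006, 0.0007, 0.4, 0, 0], [0, 0, 0, 0, 0, 0], [0, 0, 0, 0, 0, 0]])

```text
t: 2.78
ee_pos: [500.6, 179.8, 86.4]
orientation: [0.229, 1.555, -0.223]
ft_force: [-0.5, -0.8, -0.4]
width: 87.6
```

```bash
python3 goal.py 499.6 179.2 84 73.5
```

```text
t 2.77 pos [500.6 179.8  86.4] yaw 73.48 F [-0.5 -0.8 -0.4] M [-0.   -0.   -0.02] w 87.6
shift [ 2.4 -0.9 -0.8] turn [-0.02  0.21 -0.25]
```

>>> carry_out(commands=[[0.002, -0.0009, -0.0008, 0, 0, 0], [0, 0, 0, 0, 0, 0]])

```text
t: 3.02
ee_pos: [499.8, 179.1, 84.6]
orientation: [0.23, 1.554, -0.223]
ft_force: [0.5, 0.8, -0.1]
width: 88.1
```

>>> carry_out(commands=[[0, 0, 0, 0, 0, 0], [0, 0, 0, 0, 0, 0], [0, 0, 0, 0, 0, 0], [0, 0, 0, 0, 0, 0], [0, 0, 0, 0, 0, 0], [0, 0, 0, 0, 0, 0]], grip=1)

```text
t: 3.78
ee_pos: [499.9, 179.2, 84.7]
orientation: [0.23, 1.554, -0.223]
ft_force: [-0.0, -1.1, -0.6]
width: 31.4
```

```bash
python3 goal.py 499.6 179.2 84 73.5
```

```text
t 3.77 pos [499.9 179.2  84.7] yaw 73.47 F [-0.  -1.1 -0.6] M [ 0.02 -0.01 -0.05] w 31.4
shift [ 0.7 -0.1 -0.3] turn [-0.03  0.25 -0.28]
```

Still closing (31 mm). I wait, then lift.

>>> carry_out(commands=[[0, 0, 0, 0, 0, 0], [0, 0, 0, 0, 0, 0], [0, 0, 0, 0, 0, 0], [0, 0, 0, 0, 0, 0]])

```text
t: 4.28
ee_pos: [500.0, 179.3, 84.7]
orientation: [0.23, 1.554, -0.223]
ft_force: [0.4, 0.2, -0.0]
width: 25.8
```

```bash
python3 goal.py 499.6 179.2 84 73.5
```

```text
t 4.28 pos [500.  179.3  84.7] yaw 73.47 F [ 0.4  0.2 -0. ] M [ 0.01 -0.02  0.01] w 25.8
shift [ 0.7 -0.2 -0.4] turn [-0.03  0.26 -0.28]
```

>>> carry_out(commands=[[-0.015, 0, 0, 0, 0, 0], [-0.02, 0, 0, 0, 0, 0], [-0.02, 0, 0, 0, 0, 0], [-0.02, 0, 0, 0, 0, 0], [-0.02, 0, 0, 0, 0, 0], [-0.02, 0, 0, 0, 0, 0], [-0.01, 0, 0, 0, 0, 0], [0, 0, 0, 0, 0, 0]])

```text
t: 5.28
ee_pos: [497.7, 178.1, 217.8]
orientation: [0.229, 1.555, -0.224]
ft_force: [0.2, -1.1, -1.9]
width: 25.6
```

```bash
python3 goal.py 410 30 220 60
```

```text
t 5.28 pos [497.7 178.1 217.8] yaw 73.47 F [ 0.2 -1.1 -1.9] M [ 0.01  0.02 -0.06] w 25.6
shift [  -3.1 -166.9  -41.9] turn [13.47  0.18 -0.26]
```

Run:
```python
from h import *
d=grab('wrist');o=ctrl.get_obs()
M=R.from_rotvec(o['orientation']).as_matrix()
Rc=cv2.Rodrigues(np.array(d['rvec'],float))[0];c=-Rc.T@np.array(d['tvec'],float).ravel()
ct=M.T@(c-o['ee_pos']);print('cam in tool',ct.round(1),'axes',(M.T@Rc.T).round(2))
K=np.array(d['intrinsics'])
for yaw in (60,30,0,-12):
  for p in ((520,-30,230),(480,-20,230),(540,-60,230),(470,-111,230)):
    a=np.radians(yaw);G=np.c_[[0,0,-1],[np.cos(a),np.sin(a),0],[np.sin(a),-np.cos(a),0]]
    x=Rc@M@(G.T@(np.array([471,-111,112])-p)-ct)
    print(yaw,p,(K@x/x[2])[:2].round())
```

```text
cam in tool [-164.4   -1.4  -72.7] axes [[-0.   -0.27  0.96]
 [ 1.   -0.    0.  ]
 [ 0.    0.96  0.27]]
60 (520, -30, 230) [186. 226.]
60 (480, -20, 230) [207. 281.]
60 (540, -60, 230) [206. 179.]
60 (470, -111, 230) [326. 230.]
30 (520, -30, 230) [208. 292.]
30 (480, -20, 230) [252. 328.]
30 (540, -60, 230) [201. 243.]
30 (470, -111, 230) [327. 230.]
0 (520, -30, 230) [258. 337.]
0 (480, -20, 230) [313. 349.]
0 (540, -60, 230) [229. 299.]
0 (470, -111, 230) [327. 229.]
-12 (520, -30, 230) [283. 347.]
-12 (480, -20, 230) [339. 349.]
-12 (540, -60, 230) [246. 316.]
-12 (470, -111, 230) [327. 229.]
```

>>> carry_out(commands=[[-0.002, -0.032, 0.016, 6.5, 0, 0], [-0.002, -0.03, 0.02, 6.5, 0, 0], [-0.002, -0.028, 0.023, 6.5, 0, 0], [-0.002, -0.025, 0.025, 6.5, 0, 0], [-0.002, -0.022, 0.028, 6.5, 0, 0], [-0.001, -0.019, 0.031, 6.5, 0, 0], [-0.001, -0.016, 0.032, 5, 0, 0], [0, 0, 0, 0, 0, 0]])

```text
t: 6.32
ee_pos: [533.0, -77.3, 221.1]
orientation: [0.839, 1.412, -0.844]
ft_force: [0.0, -0.0, -2.2]
width: 25.6
```

```bash
python3 goal.py 540 -60 230 30
python3 - <<'E'
from h import *
import pickle
d=grab('wrist');p=proj(d,[[471,-111,112]])[0];print(p)
pickle.dump(d,open('w2.pkl','wb'))
u,v=int(p[0])-75,int(p[1])-70;print(u,v)
u=max(u,0);v=max(v,0)
cv2.imwrite('pics/w2.png',np.hstack([cv2.resize(d['pixels'][v:v+140,u:u+150],(600,560),interpolation=2)]));print(u,v)
E
```

```text
t 6.33 pos [533.  -77.3 221.1] yaw 28.13 F [ 0.  -0.  -2.2] M [-0.02 -0.    0.04] w 25.6
shift [ -9.   14.3 -12. ] turn [-1.87 -0.4   0.41]
[220.3067394  233.19194832]
145 163
145 163
```

View pics/w2.png

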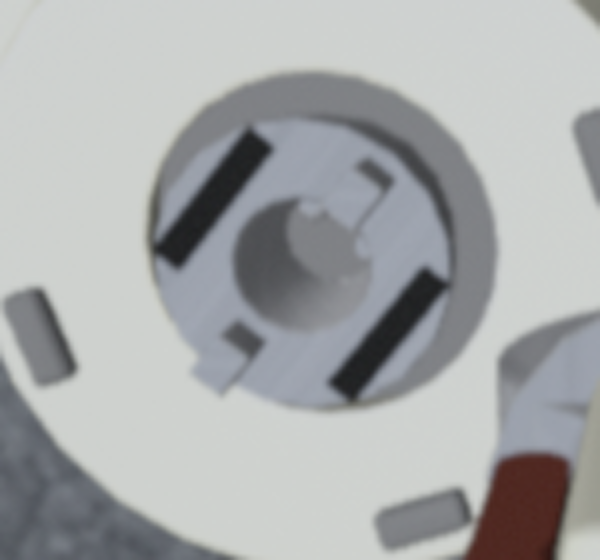

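The spindle's face centre is at crop (302,263). The dark pads run parallel to the dogs, with ends at (260,138)-(167,259) and (436,276)-(340,391). The dogs are at upper right and lower left of the bore.

Run:
```python
from h import *
import pickle
d=pickle.load(open('w2.pkl','rb'));t=pickle.load(open('d0.pkl','rb'))['top']
f=lambda u,v,z:ray(d,145+u/4-.375,163+v/4-.375,z)
def ang(a,b):
    w=a-b;return np.degrees(np.arctan2(w[1],w[0]))%180
P=[f(260,138.5,101.5),f(167.5,259,101.5),f(436.5,276,101.5),f(340,391,101.5)]
print('pads',ang(P[0],P[1]),ang(P[2],P[3]),'ctr',np.mean(P,0).round(1),[p.round(1)[:2] for p in P])
print('perp',ang((P[0]+P[1])/2,(P[2]+P[3])/2)-90)
print('dark ends',ang(f(375,173,106),f(243,338,106)),(f(375,173,106)),f(243,338,106))
g=cv2.cvtColor(d['pixels'],cv2.COLOR_BGR2GRAY)[163:303,145:295]
# subpixel: dark pads -> minAreaRect
m=(g<50).astype(np.uint8);n,l,st,c=cv2.connectedComponentsWithStats(m)
for i in range(1,n):
    if 80<st[i,4]<800:
        k=np.argwhere(l==i)[:,::-1].astype(np.float32);r=cv2.boxPoints(cv2.minAreaRect(k))
        # principal line in world
        w=np.array([ray(d,145+q[0],163+q[1],101.5)[:2] for q in k]);mu=w.mean(0);V=np.linalg.svd(w-mu)[2][0]
        print(st[i],c[i],'world',mu.round(1),'ang',np.degrees(np.arctan2(V[1],V[0]))%180, 'len',np.ptp((w-mu)@V))
print('face ctr',f(302,263,100).round(1),'bore',f(302,264,100).round(1))
# white top rim circle in top image + pads in top
T=cv2.cvtColor(t['pixels'],cv2.COLOR_BGR2GRAY)
print('top pads',ray(t,365+614.5/4.565-.4,200+203/4.565-.4,101.5))
```

```text
pads 78.40768937812595 77.5423024145109 ctr [ 468.6 -112.4  101.5] [array([453.2, -95.4]), array([ 447.8, -121.9]), array([ 489.7, -102.8]), array([ 483.8, -129.5])]
perp 78.23870840314629
dark ends 78.0670359933852 [473.17992764 -90.36010877 106.        ] [ 465.46859334 -126.84895629  106.        ]
[ 39  34  28  32 239] [52.74058577 49.41422594] world [ 450.4 -108.7] ang 78.06397353099295 len 26.23169707263838
[ 84  68  27  31 215] [96.59069767 83.04186047] world [ 486.7 -116.1] ang 77.97030327207186 len 26.083488626186735
face ctr [ 468.2 -112.1  100. ] bore [ 468.3 -112.3  100. ]
top pads [ 472.36098353 -276.50890834  101.5       ]
```

```bash
python3 - <<'E'
from h import *
import pickle
t=pickle.load(open('d0.pkl','rb'))['top']
g=cv2.cvtColor(t['pixels'],cv2.COLOR_BGR2GRAY)
m=(g[225:262,395:430]<85).astype(np.uint8);n,l,st,c=cv2.connectedComponentsWithStats(m)
for i in range(1,n):
    if st[i,4]>15: print(st[i],ray(t,395+c[i][0],225+c[i][1],101.5).round(1))
E
python3 goal.py 469.3 -112 215 -12
```

```text
[12  8 13  4 20] [ 488.1 -113.9  101.5]
t 6.38 pos [532.6 -76.2 220.9] yaw 28.22 F [ 0.4  0.6 -2.3] M [-0.04  0.05 -0.04] w 25.9
shift [  6.4 -72.6   1.6] turn [40.22 -0.27  0.57]
```

>>> carry_out(commands=[[0.001, -0.018, 0, 10, 0, 0], [0.001, -0.018, 0.003, 10, 0, 0], [0.001, -0.017, 0.006, 10, 0, 0], [0.001, -0.012, 0.007, 8, 0, 0], [0, 0, 0, 0, 0, 0], [0, 0, 0, 0, 0, 0]])

```text
t: 7.12
ee_pos: [468.4, -102.5, 214.1]
orientation: [1.334, 1.136, -1.35]
ft_force: [0.2, -0.1, -1.9]
width: 25.7
```

```bash
python3 goal.py 469.1 -111.2 190 -12
```

```text
t 7.12 pos [ 468.4 -102.5  214.1] yaw -10.16 F [ 0.2 -0.1 -1.9] M [-0.04  0.08  0.  ] w 25.7
shift [24.   2.6  8.5] turn [ 1.84 -0.17  1.01]
```

>>> carry_out(commands=[[0.01, 0.0026, 0.0085, 1.8, 0, 1], [0.01, 0, 0, 0, 0, 0], [0, 0, 0, 0, 0, 0], [0, 0, 0, 0, 0, 0]])

```text
t: 7.62
ee_pos: [471.1, -109.5, 193.3]
orientation: [1.358, 1.11, -1.353]
ft_force: [0.0, -0.3, -1.7]
width: 25.6
```

```bash
python3 goal.py 469.1 -111.2 166 -12
python3 - <<'E'
from h import *
d=grab('scene');p=proj(d,[[469,-111,110]])[0];u,v=int(p[0])-60,int(p[1])-75
w=grab('wrist')
cv2.imwrite('pics/w3.png',np.hstack([cv2.resize(d['pixels'][v:v+120,u:u+100],(400,480),interpolation=2),cv2.resize(w['pixels'][140:380,230:430],(400,480),interpolation=2)]))
E
```

```text
t 7.62 pos [ 471.1 -109.5  193.3] yaw -11.46 F [ 0.  -0.3 -1.7] M [-0.05  0.04  0.02] w 25.6
shift [27.3 -1.7  2.1] turn [ 0.54 -0.21 -0.01]
```

View pics/w3.png

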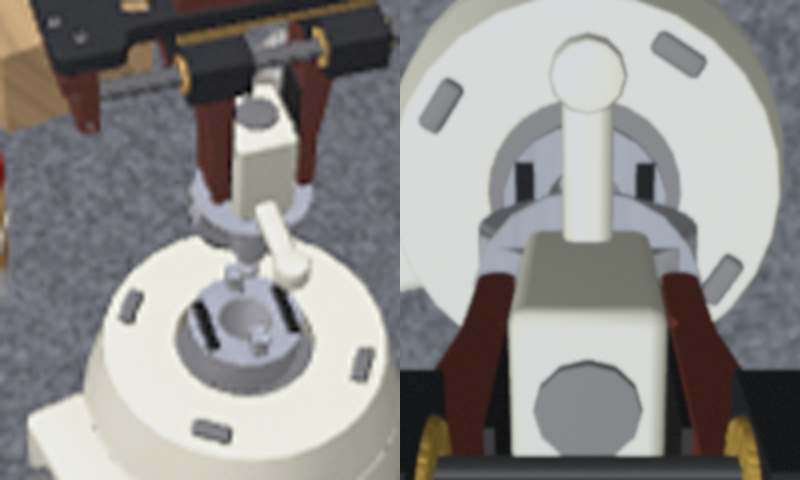

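The scene crop shows the paddle hanging clear above the spindle. The wrist crop shows the arm in line between the two pads (524 and 645, arm at 588). I measure the remaining offset in the same view.

```bash
cat > rel.py <<'E'
from h import *
w=grab('wrist');o=ctrl.get_obs();M=R.from_rotvec(o['orientation']).as_matrix()
g=cv2.cvtColor(w['pixels'],cv2.COLOR_BGR2GRAY)
sub=g[200:280,270:370]; m=(sub<45).astype(np.uint8);n,l,st,c=cv2.connectedComponentsWithStats(m)
tf=lambda u,v,z:M.T@(ray(w,u,v,z)-o['ee_pos'])
for i in range(1,n):
    if st[i,4]>60:
        k=np.argwhere(l==i);q=np.array([tf(270+b,200+a,101.5) for a,b in k]);mu=q.mean(0);V=np.linalg.svd(q-mu)[2][0]
        print('pad',st[i],mu.round(1),'ang',np.degrees(np.arctan2(V[1],V[2])).round(1))
za=o['ee_pos'][2]-24+21  # ball at arm mid height
hs=cv2.cvtColor(w['pixels'],cv2.COLOR_BGR2HSV)
print('ball tool',tf(294+230+.0-230,176,za) if 0 else tf(230+188/2,140+74/2,za).round(1),'hubtop',tf(230+188/2,140+412/2,o['ee_pos'][2]+36).round(1))
E
python3 rel.py
```

```text
pad [ 19  22   7  18 116] [ 92.  -20.3  -4.3] ang -2.4
pad [ 79  23   7  16 107] [92.  16.8 -4.2] ang -0.4
ball tool [  3.2  -0.6 -49. ] hubtop [-36.   -0.7   2. ]
```

>>> carry_out(commands=[[0, -0.0012, 0.0018, 0.5, 0, 0], [0.01, 0, 0, 0, 0, 0], [0.01, 0, 0, 0, 0, 0], [0.008, 0, 0, 0, 0, 0], [0, 0, 0, 0, 0, 0], [0, 0, 0, 0, 0, 0]])

```text
t: 8.52
ee_pos: [469.3, -111.3, 163.3]
orientation: [1.365, 1.105, -1.36]
ft_force: [-1.0, -0.4, -3.1]
width: 25.9
```

```bash
python3 goal.py 469.5 -111.1 142 -12;python3 rel.py
```

```text
t 8.53 pos [ 469.3 -111.3  163.3] yaw -12.03 F [-1.  -0.4 -3.1] M [-0.15  0.06  0.04] w 25.9
shift [21.3  0.2 -0.1] turn [-0.03 -0.21 -0.  ]
pad [85 31  8 10 69] [61.8 18.4 -9.1] ang 15.2
pad [17 32  8  9 64] [ 61.8 -18.9  -9.3] ang -35.1
ball tool [  3.2  -0.6 -48.9] hubtop [-36.   -0.6   2.2]
```

>>> carry_out(commands=[[0.005, 0.0002, 0, 0, 0, 0], [0.005, 0, 0, 0, 0, 0], [0.004, 0, 0, 0, 0, 0], [0, 0, 0, 0, 0, 0]])

```text
t: 9.07
ee_pos: [469.8, -111.3, 148.7]
orientation: [1.365, 1.104, -1.359]
ft_force: [-0.4, 0.2, -1.0]
width: 25.7
```

```bash
python3 goal.py 469.4 -111.1 138 -12; python3 rel.py
```

```text
t 9.07 pos [ 469.8 -111.3  148.7] yaw -12.03 F [-0.4  0.2 -1. ] M [-0.01  0.04 -0.04] w 25.7
shift [10.7 -0.4 -0.1] turn [-0.03 -0.2  -0.06]
ball tool [  3.2  -0.7 -48.9] hubtop [-36.   -0.8   2.1]
```

>>> carry_out(commands=[[0.004, -0.0003, 0, 0, 0, 0], [0.004, 0, 0, 0, 0, 0], [0.0, 0, 0, 0, 0, 0]])

```text
t: 9.5
ee_pos: [469.7, -111.3, 140.5]
orientation: [1.366, 1.103, -1.359]
ft_force: [-0.3, 0.1, -2.8]
width: 25.6
```

>>> carry_out(commands=[[0.002, 0, 0, 0, 0, 0], [0.0015, 0, 0, 0, 0, 0], [0.0, 0, 0, 0, 0, 0]])

```text
t: 9.88
ee_pos: [469.8, -111.3, 136.8]
orientation: [1.366, 1.103, -1.359]
ft_force: [0.7, 0.4, -1.6]
width: 25.7
```

```bash
python3 goal.py 469.4 -111.1 132 -12
```

```text
t 9.88 pos [ 469.8 -111.3  136.8] yaw -12.03 F [ 0.7  0.4 -1.6] M [-0.04  0.12 -0.01] w 25.7
shift [ 4.8 -0.4 -0.1] turn [-0.03 -0.2  -0.1 ]
```

>>> carry_out(commands=[[0.0015, 0, 0, 0, 0, 0], [0.0, 0, 0, 0, 0, 0]])

```text
t: 10.12
ee_pos: [469.9, -111.3, 135.3]
orientation: [1.366, 1.103, -1.359]
ft_force: [-0.1, -1.2, -2.7]
width: 25.8
```

>>> carry_out(commands=[[0.0015, 0, 0, 0, 0, 0], [0.0, 0, 0, 0, 0, 0]])

```text
t: 10.38
ee_pos: [469.9, -111.3, 133.7]
orientation: [1.366, 1.103, -1.359]
ft_force: [-0.5, -0.0, -2.5]
width: 26.1
```

```bash
python3 goal.py 469.4 -111.1 130 -12
```

```text
t 10.38 pos [ 469.9 -111.3  133.7] yaw -12.03 F [-0.5 -0.  -2.5] M [-0.11  0.07 -0.03] w 26.1
shift [ 3.7 -0.6 -0.1] turn [-0.03 -0.2  -0.12]
```

The slot is over the dogs: 3 mm below their tops with no push felt. I carry on gently.

>>> carry_out(commands=[[0.0015, -0.0003, 0, 0, 0, 0], [0.0, 0, 0, 0, 0, 0]])

```text
t: 10.62
ee_pos: [469.6, -111.2, 132.2]
orientation: [1.366, 1.103, -1.359]
ft_force: [0.4, 0.2, -1.0]
width: 25.9
```

>>> carry_out(commands=[[0.001, 0, 0, 0, 0, 0], [0.0, 0, 0, 0, 0, 0]])

```text
t: 10.88
ee_pos: [469.7, -111.0, 131.5]
orientation: [1.366, 1.103, -1.359]
ft_force: [-1.3, 1.5, -1.0]
width: 25.9
```

>>> carry_out(commands=[[0.001, 0, 0, 0, 0, 0], [0.0, 0, 0, 0, 0, 0]])

```text
t: 11.12
ee_pos: [469.8, -110.7, 130.7]
orientation: [1.367, 1.103, -1.358]
ft_force: [0.4, 1.6, -0.0]
width: 25.7
```

```bash
python3 goal.py 469.4 -111.1 125 -12
```

```text
t 11.12 pos [ 469.8 -110.7  130.7] yaw -12.06 F [ 0.4  1.6 -0. ] M [ 0.4   0.06 -0.01] w 25.7
shift [ 5.7 -0.3  0.5] turn [-0.05 -0.26 -0.13]
```

The taper is pushing the shank toward +y by 1.6 N. I yield a little that way while going down.

>>> carry_out(commands=[[0, 0, -0.0006, 0, 0, 0], [0.001, 0, 0, 0, 0, 0], [0.0, 0, 0, 0, 0, 0]])

```text
t: 11.5
ee_pos: [470.0, -110.8, 129.8]
orientation: [1.366, 1.102, -1.358]
ft_force: [-1.0, 0.2, -2.0]
width: 25.9
```

```bash
python3 goal.py 469.4 -110 125 -12
```

```text
t 11.5 pos [ 470.  -110.8  129.8] yaw -12.03 F [-1.   0.2 -2. ] M [0.   0.16 0.02] w 25.9
shift [ 4.8 -0.8 -0.6] turn [-0.03 -0.19 -0.16]
```

>>> carry_out(commands=[[0.001, 0, 0, 0, 0, 0], [0.0, 0, 0, 0, 0, 0]])

```text
t: 11.75
ee_pos: [470.0, -110.9, 128.7]
orientation: [1.366, 1.102, -1.358]
ft_force: [-1.0, -0.7, -1.2]
width: 25.6
```

>>> carry_out(commands=[[0.001, 0, 0, 0, 0, 0], [0.0, 0, 0, 0, 0, 0]])

```text
t: 12.0
ee_pos: [469.6, -111.0, 127.0]
orientation: [1.365, 1.103, -1.359]
ft_force: [0.7, -2.7, -9.0]
width: 25.5
```

```bash
python3 goal.py 469.4 -110 125 -12
```

```text
t 12.0 pos [ 469.6 -111.   127. ] yaw -12.01 F [ 0.7 -2.7 -9. ] M [-0.51 -0.06 -0.01] w 25.5
shift [ 2.  -0.4 -0.9] turn [-0.01 -0.16 -0.12]
```

The catch is passed and the spindle now draws the paddle down (-9 N).

>>> carry_out(commands=[[0.001, 0, 0.0003, 0, 0, 0], [0.0, 0, 0, 0, 0, 0]])

```text
t: 12.25
ee_pos: [469.6, -111.2, 125.6]
orientation: [1.365, 1.103, -1.359]
ft_force: [-0.1, -0.3, -3.1]
width: 25.9
```

>>> carry_out(commands=[[0.001, 0, 0, 0, 0, 0], [0.0, 0, 0, 0, 0, 0]])

```text
t: 12.5
ee_pos: [469.7, -111.2, 125.2]
orientation: [1.365, 1.103, -1.359]
ft_force: [-0.1, -0.1, -0.3]
width: 25.8
```

```bash
python3 goal.py 469.4 -110 125 -12
```

```text
t 12.5 pos [ 469.7 -111.2  125.2] yaw -12.01 F [-0.1 -0.1 -0.3] M [-0.31  0.32 -0.02] w 25.8
shift [ 0.2 -0.5 -1.2] turn [-0.01 -0.16 -0.11]
```

>>> carry_out(commands=[[0.0008, 0, 0, 0, 0, 0], [0.0, 0, 0, 0, 0, 0]])

```text
t: 12.75
ee_pos: [469.6, -111.2, 125.0]
orientation: [1.365, 1.103, -1.359]
ft_force: [-2.0, -0.3, 1.3]
width: 25.6
```

>>> carry_out(commands=[[0.001, 0, 0, 0, 0, 0]])

```text
t: 12.88
ee_pos: [469.7, -111.3, 124.6]
orientation: [1.365, 1.103, -1.359]
ft_force: [-5.4, -0.4, 12.6]
width: 25.9
```

```bash
python3 goal.py 469.4 -110 125 -12
```

```text
t 12.88 pos [ 469.7 -111.3  124.6] yaw -12.0 F [-5.4 -0.4 12.6] M [-0.2   1.02 -0.02] w 25.9
shift [-0.4 -0.6 -1.2] turn [ 0.   -0.16 -0.12]
```

>>> carry_out(commands=[[0.0008, -0.0006, 0, 0, 0, 0]])

```text
t: 13.0
ee_pos: [469.6, -111.3, 124.5]
orientation: [1.365, 1.102, -1.358]
ft_force: [-1.6, -0.2, 11.2]
width: 25.7
```

>>> carry_out(commands=[[0.0012, 0, 0, 0, 0, 0]])

```text
t: 13.12
ee_pos: [469.7, -111.3, 124.2]
orientation: [1.365, 1.102, -1.358]
ft_force: [-5.1, 0.2, 15.9]
width: 25.9
```

```bash
python3 goal.py 469.4 -110 125 -12
```

```text
t 13.12 pos [ 469.7 -111.3  124.2] yaw -11.99 F [-5.1  0.2 15.9] M [-0.06  1.37 -0.  ] w 25.9
shift [-0.8 -0.6 -1.2] turn [ 0.01 -0.15 -0.19]
```

>>> carry_out(commands=[[0, 0, 0, 0, 0, 0], [0, 0, 0, 0, 0, 0]])

```text
t: 13.38
ee_pos: [469.7, -111.3, 125.0]
orientation: [1.365, 1.102, -1.358]
ft_force: [-1.2, -0.4, 2.0]
width: 25.6
```

>>> carry_out(commands=[[0, 0, 0, 0, 0, 0], [0, 0, 0, 0, 0, 0], [0, 0, 0, 0, 0, 0], [0, 0, 0, 0, 0, 0]], grip=0.4)

```text
t: 13.88
ee_pos: [470.5, -111.2, 124.7]
orientation: [1.366, 1.1, -1.356]
ft_force: [-0.7, -0.1, -0.1]
width: 52.2
```

```bash
python3 goal.py 469.7 -111.3 190 -12
python3 - <<'E'
from h import *
d=grab('scene');p=proj(d,[[469,-111,110]])[0];u,v=int(p[0])-60,int(p[1])-75
w=grab('wrist')
cv2.imwrite('pics/w4.png',np.hstack([cv2.resize(d['pixels'][v:v+120,u:u+100],(400,480),interpolation=2),cv2.resize(w['pixels'][140:380,230:430],(400,480),interpolation=2)]))
E
```

```text
t 13.88 pos [ 470.5 -111.2  124.7] yaw -12.0 F [-0.7 -0.1 -0.1] M [-0.    0.09  0.04] w 52.2
shift [-65.3  -0.4   0.1] turn [ 0.   -0.17 -0.3 ]
```

View pics/w4.png

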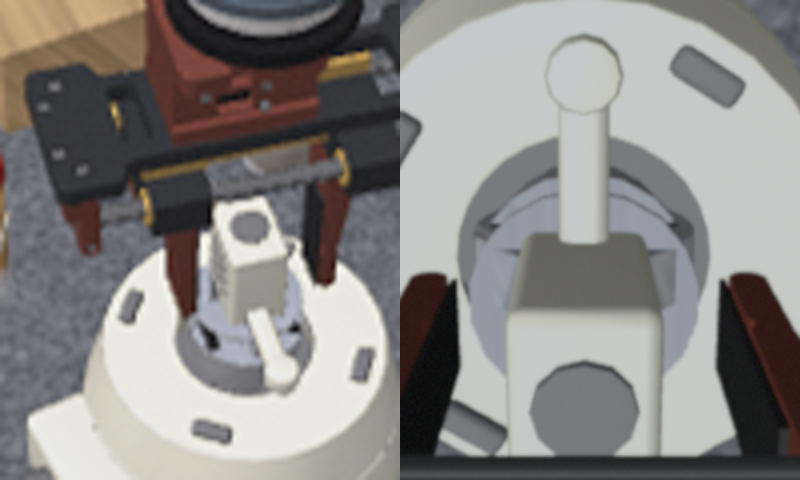

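The jaws are open and the paddle stands on the spindle. Dark patches at (205,340) and (290,330) may be the pads, so I retreat and check that it is home.

>>> carry_out(commands=[[-0.01, 0, 0, 0, 0, 0], [-0.02, 0, 0, 0, 0, 0], [-0.03, 0, 0, 0, 0, 0], [-0.04, 0, 0, 0, 0, 0], [-0.02, 0, -0.04, 0, 0, 0], [0, 0, -0.05, 0, 0, 0], [0, 0, -0.05, 0, 0, 0], [0, 0, 0, 0, 0, 0]], grip=0)

```text
t: 14.98
ee_pos: [500.9, 28.7, 254.9]
orientation: [1.372, 1.095, -1.353]
ft_force: [0.1, 0.5, -0.1]
width: 87.7
```

```bash
python3 goal.py 469.7 -111.3 250 -12
python3 - <<'E'
from h import *
import pickle
d=grab('scene');t=grab('top');p=proj(d,[[469,-111,110]])[0];u,v=int(p[0])-45,int(p[1])-60
w=grab('wrist');q=proj(w,[[469,-111,110]])[0];print(u,v,q)
pickle.dump((d,t,w),open('w5.pkl','wb'))
a,b=max(0,int(q[0])-60),max(0,int(q[1])-72);print(a,b)
cv2.imwrite('pics/w5.png',np.hstack([cv2.resize(d['pixels'][v:v+96,u:u+80],(400,480),interpolation=2),cv2.resize(w['pixels'][b:b+144,a:a+120],(400,480),interpolation=2)]))
E
```

```text
t 14.97 pos [500.9  28.7 254.9] yaw -12.16 F [ 0.1  0.5 -0.1] M [-0.12  0.06  0.03] w 87.7
shift [  4.2  -1.1 143.5] turn [-0.16 -0.28 -0.63]
312 237 [321.49544132 385.87406349]
261 313
```

View pics/w5.png

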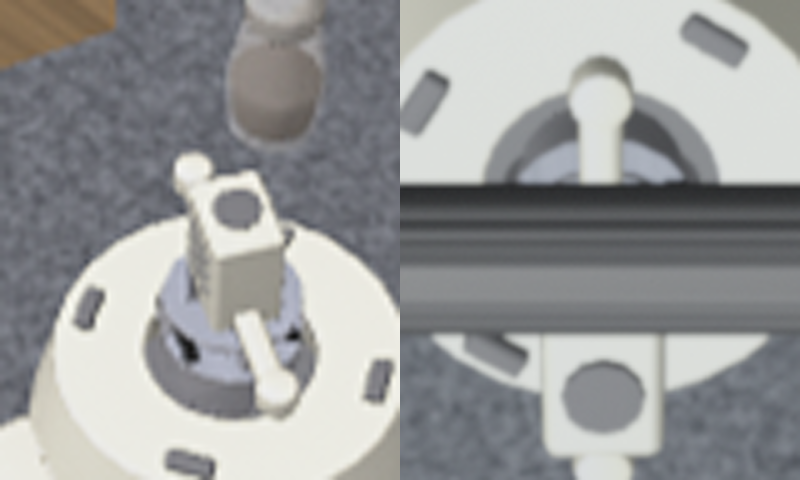

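Run:
```python
from h import *
import pickle
d,t,w=pickle.load(open('w5.pkl','rb'))
us=(312+238/5-.4,237+210/5-.4); uw=(261+602/3.333-.35,313+396/3.333-.35)
T=t['pixels'][190:300,360:460]; cv2.imwrite('pics/w6.png',np.hstack([cv2.resize(T,(400,440),interpolation=2),cv2.resize(d['pixels'][275:345,335:400],(400,440),interpolation=2)]))
for z in(155,158,160,162,164,168): print(z,ray(d,*us,z).round(1),ray(w,*uw,z).round(1))
print('expected hubtop px home/+8 scene',proj(d,[[469.7,-111.3,160],[469.7,-111.3,168]]).round(1),us)
c=np.radians(78);e=np.array([np.cos(c),np.sin(c)])*51
print('balls z122 home',[proj(d,[469.7-s*e[0],-111.3-s*e[1],122]).round(1) for s in(1,-1)], 'seen',(312+274/5,237+385/5),(312+192/5,237+172/5))
```

```text
155 [ 473.  -106.8  155. ] [ 552.4 -137.3  155. ]
158 [ 471.7 -109.   158. ] [ 551.9 -134.6  158. ]
160 [ 470.8 -110.4  160. ] [ 551.6 -132.8  160. ]
162 [ 469.9 -111.9  162. ] [ 551.3 -131.1  162. ]
164 [ 469.  -113.3  164. ] [ 551.  -129.3  164. ]
168 [ 467.3 -116.2  168. ] [ 550.4 -125.8  168. ]
expected hubtop px home/+8 scene [[358.9 279.2]
 [359.  276.1]] (359.20000000000005, 278.6)
balls z122 home [array([[367.1, 316.3]]), array([[349.9, 271.8]])] seen (366.8, 314.0) (350.4, 271.4)
```

View pics/w6.png

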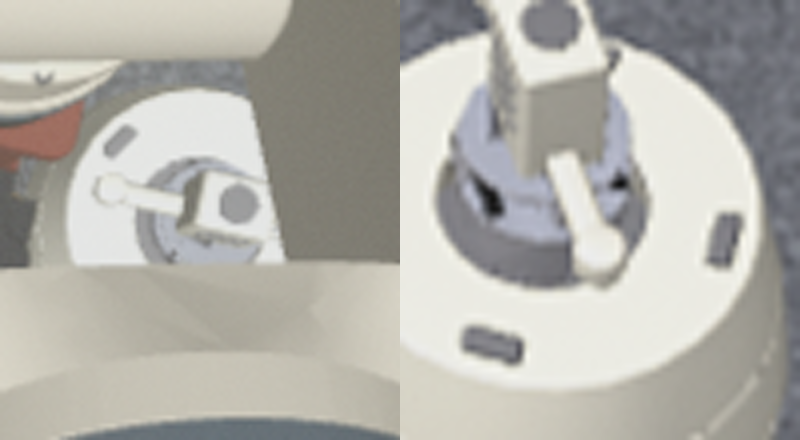

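Run:
```python
from h import *
import pickle
d,t,w=pickle.load(open('w5.pkl','rb'));d0=pickle.load(open('d0.pkl','rb'))['scene']
print('top',[(z,ray(t,360+238/4-.4,190+205/4-.4,z).round(1)[:2]) for z in(156,160,164)])
cx,cy=469.7,-111.0
th=np.linspace(0,2*np.pi,73)
def circ(r,z): return np.c_[cx+r*np.cos(th),cy+r*np.sin(th),0*th+z]
S=8;u0,v0=332,292
out=[]
for im,rings in((d0,[]),(d,[]),(d,[(26,100,(0,255,0)),(25,101.5,(0,0,255)),(25,115.5,(255,0,0))])):
    c=cv2.resize(im['pixels'][v0:v0+44,u0:u0+50] if 0 else im['pixels'][285:330,330:363+0] if 0 else im['pixels'][280:325,335:385],(400,360),interpolation=2)
    for r,z,col in rings:
        p=((proj(im,circ(r,z))-[335,280]+.5)*8-.5).astype(np.int32);cv2.polylines(c,[p],True,col,1)
    out.append(c)
cv2.imwrite('pics/w7.png',cv2.resize(np.vstack([np.hstack(out[:2]),np.hstack([out[2],out[2]*0])])[:, :800],(667,600)))
```

```text
top [(156, array([ 470.5, -112.1])), (160, array([ 470.1, -111.1])), (164, array([ 469.6, -110.1]))]
```

View pics/w7.png

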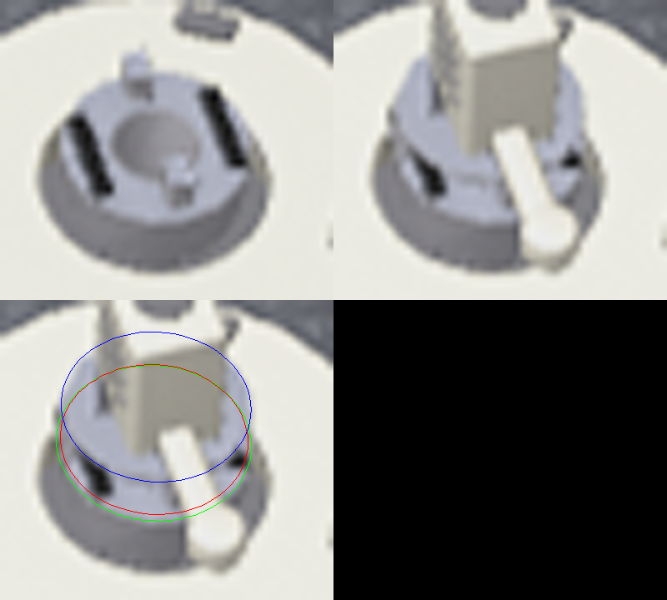

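The hub top triangulates to z≈160, which means home. The collar's lower part looks cut back beside the slot, which would explain the visible pad ends. To settle it, I touch the hub top with closed fingertips: contact at 160 means home.

>>> carry_out(commands=[[-0.005, 0, 0.04, 0, 0, 0], [-0.005, 0, 0.04, 0, 0, 0], [0, 0, 0.03, 0, 0, -0.5], [0, 0, 0.02, 0, 0, 0], [0, 0, 0, 0, 0, 0], [0, 0, 0, 0, 0, 0], [0, 0, 0, 0, 0, 0], [0, 0, 0, 0, 0, 0]], grip=1)

```text
t: 16.12
ee_pos: [467.8, -110.6, 263.9]
orientation: [1.375, 1.097, -1.372]
ft_force: [-0.2, 0.6, -0.1]
width: 11.5
```

```bash
python3 goal.py 470 -111.1 170 -12
```

```text
t 16.12 pos [ 467.8 -110.6  263.9] yaw -12.88 F [-0.2  0.6 -0.1] M [-0.12  0.11 -0.04] w 11.5
shift [93.9  2.4  0.3] turn [-0.88 -0.17  0.08]
```

>>> carry_out(commands=[[0.02, 0.0024, 0, -0.9, 0, 0], [0.025, 0, 0, 0, 0, 0], [0.02, 0, 0, 0, 0, 0], [0.01, 0, 0, 0, 0, 0], [0, 0, 0, 0, 0, 0], [0, 0, 0, 0, 0, 0]])

```text
t: 16.88
ee_pos: [472.1, -108.6, 188.2]
orientation: [1.361, 1.106, -1.355]
ft_force: [-0.2, 0.2, 0.2]
width: 0.1
```

```bash
python3 goal.py 470 -111.1 165 -12
```

```text
t 16.88 pos [ 472.1 -108.6  188.2] yaw -11.69 F [-0.2  0.2  0.2] M [-0.13  0.04  0.01] w 0.1
shift [23.2 -1.6  3. ] turn [ 0.31 -0.17 -0.09]
```

>>> carry_out(commands=[[0.005, -0.0016, 0.003, 0, 0, 0], [0.006, 0, 0, 0, 0, 0], [0.005, 0, 0, 0, 0, 0], [0, 0, 0, 0, 0, 0]])

```text
t: 17.38
ee_pos: [470.6, -111.6, 172.4]
orientation: [1.362, 1.104, -1.353]
ft_force: [0.0, 0.4, 0.8]
width: 0.4
```

>>> carry_out(commands=[[0.003, 0, 0, 0, 0, 0], [0, 0, 0, 0, 0, 0]])

```text
t: 17.62
ee_pos: [470.7, -111.7, 169.2]
orientation: [1.362, 1.104, -1.354]
ft_force: [0.5, 0.5, -0.2]
width: 0.4
```

```bash
python3 goal.py 470 -111.1 160 -12
```

```text
t 17.62 pos [ 470.7 -111.7  169.2] yaw -11.7 F [ 0.5  0.5 -0.2] M [-0.08  0.09  0.04] w 0.4
shift [ 9.2 -0.8 -0.4] turn [ 0.3  -0.17 -0.23]
```

Not touching at 169, so the paddle is not lying on the dogs. I go on down in small steps.

>>> carry_out(commands=[[0.003, -0.0005, 0, 0, 0, 0], [0.002, 0, 0, 0, 0, 0], [0, 0, 0, 0, 0, 0]])

```text
t: 18.0
ee_pos: [470.3, -111.5, 163.9]
orientation: [1.362, 1.104, -1.353]
ft_force: [0.5, -0.1, -0.8]
width: 0.2
```

>>> carry_out(commands=[[0.0015, 0, 0, 0, 0, 0], [0, 0, 0, 0, 0, 0]])

```text
t: 18.25
ee_pos: [470.3, -111.5, 162.4]
orientation: [1.362, 1.104, -1.353]
ft_force: [-0.7, 0.0, 0.4]
width: 0.5
```

>>> carry_out(commands=[[0.001, 0, 0, 0, 0, 0], [0, 0, 0, 0, 0, 0]])

```text
t: 18.5
ee_pos: [470.4, -111.5, 161.4]
orientation: [1.362, 1.104, -1.353]
ft_force: [-0.0, 0.1, -0.3]
width: 0.5
```

>>> carry_out(commands=[[0.001, 0, 0, 0, 0, 0]])

```text
t: 18.62
ee_pos: [470.6, -111.6, 160.6]
orientation: [1.362, 1.104, -1.353]
ft_force: [-0.5, 0.8, 6.4]
width: 0.3
```

>>> carry_out(commands=[[0.001, 0, 0, 0, 0, 0]])

```text
t: 18.75
ee_pos: [470.8, -111.6, 160.2]
orientation: [1.362, 1.103, -1.353]
ft_force: [-2.2, 1.0, 11.0]
width: 0.0
```

>>> carry_out(commands=[[0.0008, 0, 0, 0, 0, 0]])

```text
t: 18.88
ee_pos: [470.8, -111.6, 160.1]
orientation: [1.362, 1.103, -1.352]
ft_force: [-3.6, 0.3, 10.6]
width: 0.6
```

Contact came at about 160.7 and the hub is at 160.1 under 11 N, so the collar is essentially home. One slightly firmer press seats it against the pads, then I retreat.

>>> carry_out(commands=[[0.0015, 0, 0, 0, 0, 0]])

```text
t: 19.0
ee_pos: [471.0, -111.7, 159.7]
orientation: [1.362, 1.103, -1.352]
ft_force: [-5.2, 1.6, 20.5]
width: 0.4
```

>>> carry_out(commands=[[0.0018, 0, 0, 0, 0, 0]])

```text
t: 19.12
ee_pos: [471.4, -111.8, 159.6]
orientation: [1.363, 1.102, -1.352]
ft_force: [-6.8, 2.0, 24.6]
width: 0.0
```

>>> carry_out(commands=[[-0.003, 0, 0, 0, 0, 0], [0, 0, 0, 0, 0, 0]])

```text
t: 19.38
ee_pos: [471.6, -111.8, 163.3]
orientation: [1.363, 1.101, -1.351]
ft_force: [0.6, 0.1, 0.0]
width: 0.5
```

>>> carry_out(commands=[[0.0005, 0, 0, 0, 0, 0], [0, 0, 0, 0, 0, 0]])

```text
t: 19.62
ee_pos: [471.4, -111.8, 162.3]
orientation: [1.363, 1.102, -1.351]
ft_force: [-0.7, -0.2, -0.5]
width: 0.5
```

>>> carry_out(commands=[[0.0005, 0, 0, 0, 0, 0], [0, 0, 0, 0, 0, 0]])

```text
t: 19.88
ee_pos: [471.2, -111.7, 161.3]
orientation: [1.363, 1.102, -1.352]
ft_force: [0.7, 0.4, -0.7]
width: 0.4
```

>>> carry_out(commands=[[0.0005, 0, 0, 0, 0, 0], [0, 0, 0, 0, 0, 0]])

```text
t: 20.12
ee_pos: [471.3, -111.7, 160.9]
orientation: [1.363, 1.102, -1.352]
ft_force: [-0.6, 0.4, 1.1]
width: 0.4
```

>>> carry_out(commands=[[0.0005, 0, 0, 0, 0, 0], [0, 0, 0, 0, 0, 0]])

```text
t: 20.38
ee_pos: [471.4, -111.7, 160.8]
orientation: [1.363, 1.102, -1.352]
ft_force: [-1.3, 0.1, 2.0]
width: 0.3
```

>>> carry_out(commands=[[-0.01, 0, 0, 0, 0, 0], [-0.03, 0, 0, 0, 0, 0], [-0.04, 0, 0, 0, 0, 0], [-0.03, 0, -0.02, 0, 0, 0], [0, 0, -0.05, 0, 0, 0], [0, 0, -0.05, 0, 0, 0], [0, 0, -0.05, 0, 0, 0], [0, 0, 0, 0, 0, 0]])

```text
t: 21.38
ee_pos: [507.3, 58.8, 279.4]
orientation: [1.368, 1.097, -1.349]
ft_force: [-0.3, -1.3, 0.2]
width: 0.3
```

Run:
```python
from h import *
import pickle
s0=pickle.load(open('d0.pkl','rb'))['scene'];d=grab('scene');print(ctrl.get_obs()['ee_pos'])
cv2.imwrite('pics/w8.png',np.hstack([d['pixels'][130:410,240:440],cv2.resize(d['pixels'][260:330,330:400],(280,280),interpolation=2)]))
```

```text
[506.96910417  57.50805508 279.30427646]
```

View pics/w8.png

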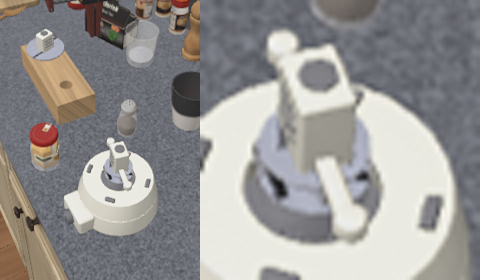

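The paddle stands upright on the spindle at crop (118,165). The rack's right hole is empty, the disc, salt and honey stand where they were, and the arm is clear. I hand the job in.

```bash
python3 -c "
from workcell import ctrl
print(ctrl.close_job())"
```

```text
the job is handed in; nothing more can be done
None
```

The paddle is out of the rack, fitted to the spindle and let go, and the job was handed in at about 21 s. One check, how fully home the collar sits, is good only to about 1 mm.

**Fitting:** I turned the paddle in the air so its slot lined up with the dogs, measured at 78° in the pictures. It went down past the dog tops with no push felt. The catch then drew it in with a pull of about 9 N, and I pressed it home with about 16 N before opening the jaws.

**Last checks:**
- **Height by touch:** the closed fingertips met the hub top at about 160.9 mm, where 160 mm is nominally home. It went down to 159.6 mm under 25 N, so the collar rests about 1 mm up on the rubber pads when nothing presses on it.
- **Height by camera:** two views put the hub top at 160 mm, give or take 2 mm. One arm end looked a few mm higher than expected in the scene view, which disagrees with the touch measurement.
- **Pads:** the pad ends still show beside the collar in the pictures. I took this to be the collar's cut-back lower part and did not confirm it with a side view.
- **Everything else:** the final picture shows the disc, salt and honey where they were, and the arm touching nothing.

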